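# Hang the pawn rake on the sloping stand

## Task

Pick up the bamboo pawn rake (the T-shaped one with a round eye at the end of its handle) and hang it by its eye on the peg of the sloping aluminium stand, with its head pointing down the slope. Do not drop it on: keep hold of it until it lies flat against the sloping face with the peg through the eye, then let go so that it hangs there by itself. Leave the paddle, the pawns, the paperweight and the dice cup where they are.

Things in the scene. Friction and masses are not known exactly. Their poses are not given: they have to be found in the camera images.
- rake: bamboo pawn rake, loose, 195 mm long, about 90 g, lying flat. Origin: on its flat underside, near its balance point in the handle. x runs along the handle towards the eye, z is up out of its upper side. Handle 20 mm wide (y), 16 mm thick, from x = -78 to +56 mm; round eye at x = +78 mm; cross head 70 mm wide (y), 16 mm long, 20 mm thick at x = -85 mm. All parts share the flat underside z = 0.
- rake_eye (a point): centre of the rake's eye at the level of the underside: the eye is a flat ring of 48 mm outer and 28 mm inner diameter, 12 mm thick, hole along the rake's z; axes as the rake's
- rake_head (a point): middle of the rake's cross head, at the underside; axes as the rake's
- face: sloping face of the fixed aluminium stand, 30 degrees from level, looking up towards the robot. Origin: foot of the dark steel peg on the face, 100 mm above the shelf. z: out along the peg (14 mm diameter, 40 mm long, last 6 mm tapered); x: up the slope; y: level. The face spans x -170 to 75, y -75 to 75 mm; a clip at its upper edge (x 53 to 85, y -27 to 27) stands 18 mm off it.
- paddle: plain bamboo paddle without an eye, loose, bystander: 182 mm long, handle 18 mm wide and 14 mm thick, blade 75 x 56 x 10 mm towards +x. Origin on its underside in the handle, x along it to the blade, z up. It and the rake may lie on either side of the stand.
- pawn_red: red plastic pawn, 67 mm tall, 38 mm wide foot, standing loose near the front of the stand; bystander. Origin: centre of its underside, z up
- pawn_blue: blue plastic pawn, 67 mm tall, 38 mm wide foot, standing loose near the front of the stand; bystander. Origin: centre of its underside, z up
- paperweight: domed glass paperweight, 80 mm wide, 46 mm tall, bystander. Origin: centre of its underside, z up
- dice_cup: round wooden dice cup, 72 mm wide, 85 mm tall, mouth up on a 96 mm silicone coaster 6 mm thick, bystander. Origin: centre of its underside, z up
Not all that is in view belongs to the job. What is shaped like the rake but pink is not meant.

How it is judged:
On the way:
1. the rake, still held, lies against the sloping face with the peg through its eye (x of rake_eye in the frame of face between -0.012 and 0.012 m and y of rake_eye in the frame of face between -0.012 and 0.012 m and z of rake_eye in the frame of face between -0.005 and 0.01 m and angle between the z axis of rake and the z axis of face, either way round below 0.2 rad and contact force between the fingers and rake above 0.5 N), for 0.1 s.
At the end, for the whole second after the job is handed in: The rake hangs released and at rest: eye round the peg (within 12 mm of its axis), lying on the face (eye within 7 mm, flat within 7 degrees), head down the slope (at least 130 mm below the peg along it). Paddle, pawns, paperweight and dice cup stand within 25 mm of their starts (x of rake_eye in the frame of face between -0.012 and 0.012 m and y of rake_eye in the frame of face between -0.012 and 0.012 m and z of rake_eye in the frame of face between -0.005 and 0.007 m and angle between the z axis of rake and the z axis of face, either way round below 0.12 rad and x of rake_head in the frame of face below -0.13 m and linear speed of rake below 0.02 m/s and angular speed of rake below 0.2 rad/s and distance of each of paddle, pawn_red, pawn_blue, paperweight, dice_cup from where it was at the start of the episode below 0.025 m); the robot touches nothing.
It fails at once if the paddle, a pawn, the paperweight or the dice cup is moved by more than 25 mm or tipped over (distance of any of paddle, pawn_red, pawn_blue, paperweight, dice_cup from where it was at the start of the episode above 0.025 m or angle between any of pawn_red, pawn_blue, paperweight, dice_cup's own z axis and vertical above 0.5 rad).
It also fails if it takes over 42 s, if anything falls off the work surface, if the arm or the gripper's body presses on something with over 40 N, if the wrist force passes 120 N, or if a joint passes its speed limit or range.

## Robot

A 7-joint arm with a two-finger parallel gripper is mounted at the origin on the work surface. World frame = base frame: x ahead of the robot, y to its left, z up, the work surface at z = 0. Lengths are in m, angles in rad, forces in N, time in s.
With the tool pointing down it reaches from about 0.4 to 0.875 m from the base axis. Payload 6.5 kg.
Tool frame: the origin (TCP) lies on the mounting face of the last link; the fingertips stand 166 mm ahead of it and the grasp point (between the pads) lies 147 mm ahead of it (ctrl.finger_overhang is the distance from the TCP to the fingertips, in m); z points along the fingers, y is the direction in which the jaws open and shut (so a half turn about z gives the same grasp; the last joint's range is limited). The gripper opens to 88 mm and grips with 3 to 60 N. Pads are 18 mm wide; open, the fingers measure 123 mm over their backs; the gripper's body (75 mm by 187 mm) begins 45 mm behind the grasp point.
Start: joints at [1.199, 0.536, -0.004, 1.538, 0.003, 1.067, -0.071], TCP at [0.196, -0.62, 0.405] pointing down, gripper open.
Joint ranges: [-2.7, 2.7], [-0.37, 2.16], [-1.27, 1.26], [0.24, 2.4], [-1.31, 4.45], [0.19, 1.91], [-2.76, 2.76]. Speed limits (rad/s): [2.39, 2.39, 3.14, 3.14, 3.14, 3.14, 3.14].

## Interface

Orientations are given as [roll, pitch, yaw] about the fixed x, y, z axes, in that order (R = Rz(yaw) Ry(pitch) Rx(roll)).
In Python, from station import ctrl, cams, workorder gives the robot as it stands. The module is installed in compiled form; this text tells all that it offers.
- The arm moves only by the tool step_arm, never from a script. Its argument "series" is a list of rows, each a list of 3 entries, a list of its own where there are three numbers: the opening, from 0 (shut) to 1 (fully open), then the shift along the tool's x, y, z in mm, then the turn about the tool's z in degrees. A call has 1 to 5 rows; each row is the pose to reach, as a shift and turn from the pose measured when the call began, along the tool's axes at that moment; what a row does not reach only later rows make up. A row lasts 1/12 s, in which the tool goes at most 41.7 mm and 7.16 degrees, less where a joint would pass 70% of its speed; a pose out of reach is approached as far as the arm can. A call with a gripper value outside its range is refused whole. The fingers move at their own pace and stop on an object; "grip_force" is the grip in N (left out, the last holds). Time passes only in rows, so rows that repeat a pose let the fingers close. It gives the time, the measured TCP pose, the force and the opening at its end, in the units of the state.
- ctrl.observe(): the state, without advancing time (a new reading comes with each control period).
- cams.grab_frame(name): name is "scene" or "side" or "wrist"; returns a dict with "color" (400x640x3 uint8, blue, green, red), "fx", "fy", "cx", "cy" (pixels), "camera_from_world" (4x4, takes a point from world to camera coordinates). Camera axes: x right, y down, z forward; pixel columns grow to the right and rows downward; lengths in m; the calibration is good to about 2 mm. The wrist camera is an equidistant fisheye: a pixel r from the principal point sees the ray r / f radians off the axis. A picture is of the moment at which its call begins. There is no depth.
- workorder.sign_off(): hands the job in, once; it reports no verdict.
The state is a dict: "time": time; "qpos": joint angles; "joint_velocities": joint speeds; "joint_torque": joint torques, N m; "position": TCP position; "tcp_rot": TCP orientation; "wrist_force": force on the tool from outside, world axes, zero at the start; "torque": the same for the moment, N m; "grip_width": opening from 0.0 (shut) to 1.0 (fully open).
Only numpy, scipy, OpenCV 4.12 (cv2) and the standard library are available. Lean on these libraries where they do the work, as an engineer would, in place of code of your own. Each camera call takes 0.05 s, during which the arm holds its last target. There are 200 camera calls.

## Working session

There is one attempt and no reset: what is moved stays moved. The work goes in short steps, Python scripts to look and compute and a tool call to move; the robot and the scene stay as the last step left them, time stands still between calls to the robot, and variables do not carry over. Pictures are saved under pics/ and viewed, about 8 in all and at most 12, crops included, and the job is handed in when it is done.

Besides the shell and the picture viewer there is one more tool, called after ">>>" as name(argument=value, ...), one argument or row to a line, values as JSON. step_arm: Moves the arm, as the interface text tells. Its arguments: {"type":"object","properties":{"series":{"type":"array","items":{"type":"array"}},"grip_force":{"type":"number"}},"required":["series"]}

```bash
mkdir -p pics; cat > h.py <<'E'
import numpy as np, cv2
from station import ctrl, cams, workorder
from scipy.spatial.transform import Rotation as R
def grab(n,fn):
    f=cams.grab_frame(n); cv2.imwrite('pics/'+fn+'.png',f['color']); np.savez('pics/'+fn+'.npz',T=f['camera_from_world'],k=[f['fx'],f['fy'],f['cx'],f['cy']]); return f
def ray(fn,u,v):
    d=np.load('pics/'+fn+'.npz'); T=d['T']; fx,fy,cx,cy=d['k']
    a,b=(u-cx)/fx,(v-cy)/fy
    if 'wrist' in fn:
        r=np.hypot(a,b); r1=max(r,1e-9); c=np.array([a/r1*np.sin(r),b/r1*np.sin(r),np.cos(r)])
    else: c=np.array([a,b,1.])
    return -T[:3,:3].T@T[:3,3], T[:3,:3].T@c
def atz(fn,u,v,z):
    o,d=ray(fn,u,v); return o+d*(z-o[2])/d[2]
def proj(fn,p):
    d=np.load('pics/'+fn+'.npz'); T=d['T']; fx,fy,cx,cy=d['k']
    c=T[:3,:3]@np.asarray(p)+T[:3,3]
    if 'wrist' in fn:
        r=np.hypot(c[0],c[1]); t=np.arctan2(r,c[2]); return np.array([cx+fx*t*c[0]/r,cy+fy*t*c[1]/r])
    return np.array([cx+fx*c[0]/c[2],cy+fy*c[1]/c[2]])
def tri(obs):
    A=np.zeros((3,3));b=np.zeros(3)
    for o in obs:
        c,d=ray(*o); d=d/np.linalg.norm(d); P=np.eye(3)-np.outer(d,d);A+=P;b+=P@c
    return np.linalg.solve(A,b)
E
python3 - <<'E'
from h import *
for n in ['scene','side','wrist']:
    f=grab(n,n+'0'); print(n,-f['camera_from_world'][:3,:3].T@f['camera_from_world'][:3,3],f['camera_from_world'][2,:3],f['fx'])
s=ctrl.observe(); print(s,ctrl.finger_overhang)
E
```

```text
scene [1.23709156 0.06714881 0.97667517] [-0.65433656 -0.06170371 -0.75368184] 405.684336826609
side [ 0.29246722 -0.98397768  1.25968475] [ 0.10047096  0.63094734 -0.76929256] 481.90385102532196
wrist [ 0.2706548  -0.5964274   0.38445764] [-0.28868002 -0.08945519 -0.95323744] 309.70691628693146
{'time': 0.15, 'qpos': array([ 1.19877699,  0.5370012 , -0.00441062,  1.53859795,  0.00260064,
        1.06731792, -0.0712423 ]), 'joint_velocities': array([-5.24520076e-04, -1.76047054e-03,  9.85802533e-05, -4.89648103e-03,
       -8.71916200e-04, -4.71839475e-04, -1.49572379e-03]), 'joint_torque': array([ 1.82822339e-03, -5.71328902e+01,  9.92157944e-01, -2.51828384e+01,
       -5.61552343e-02,  1.52147905e-02,  1.26101231e-04]), 'position': array([ 0.19562138, -0.61961293,  0.40405341]), 'tcp_rot': array([-3.14027869e+00,  1.13787714e-04,  3.05824655e-01]), 'wrist_force': array([ 0.47997021,  1.03481463, -0.41107017]), 'torque': array([0.04416361, 0.047261  , 0.00783614]), 'grip_width': 1.0027558945506438} 0.166
```

View pics/scene0.png

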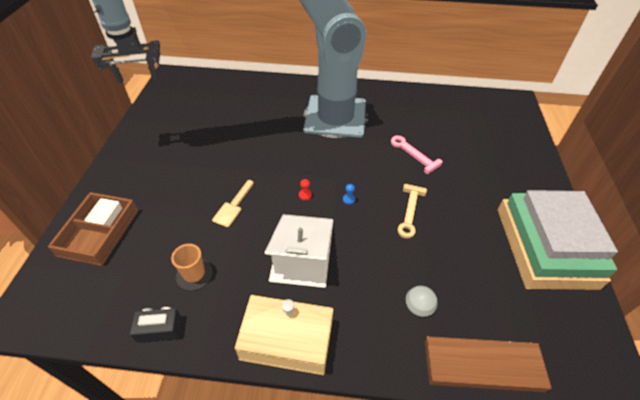

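View pics/side0.png

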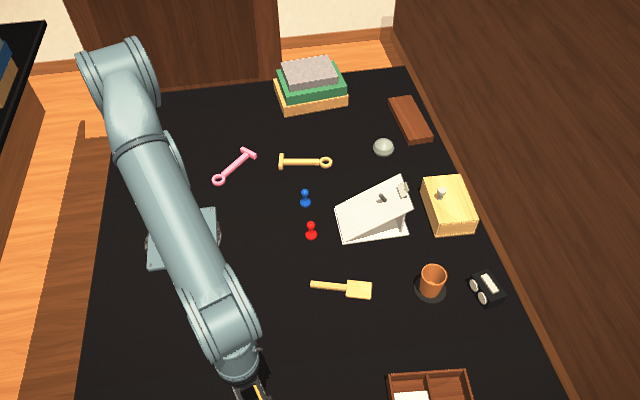

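Candidates are the bamboo rake (scene: eye 407,230, head 414,190), the pink rake (398,142 to 433,165; not meant) and the paddle without an eye (235,205). I choose the bamboo one and check it in a close crop together with the stand.

```bash
python3 - <<'E'
from h import *
a=cv2.imread('pics/scene0.png')[175:295,255:435]; b=cv2.imread('pics/side0.png')[140:250,270:430]
a=cv2.resize(a,None,fx=4,fy=4,interpolation=cv2.INTER_CUBIC)[:, :]
b=cv2.resize(b,None,fx=4.5,fy=4.5,interpolation=cv2.INTER_CUBIC)
cv2.imwrite('pics/ca.png',a);cv2.imwrite('pics/cb.png',b)
E
```

```text
(no output)
```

View pics/ca.png

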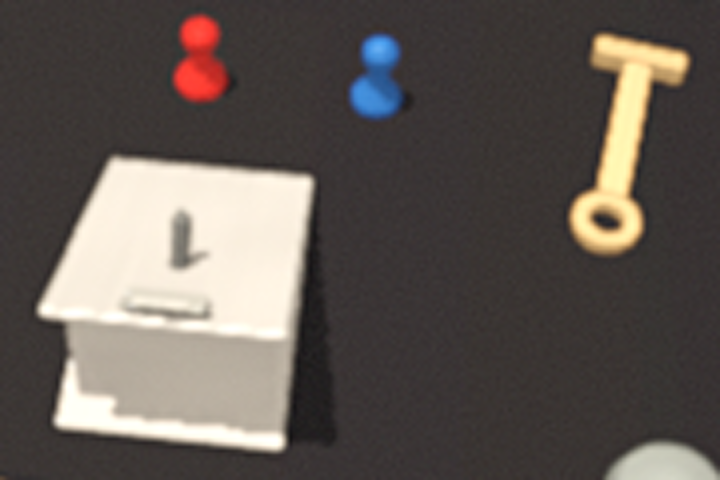

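View pics/cb.png

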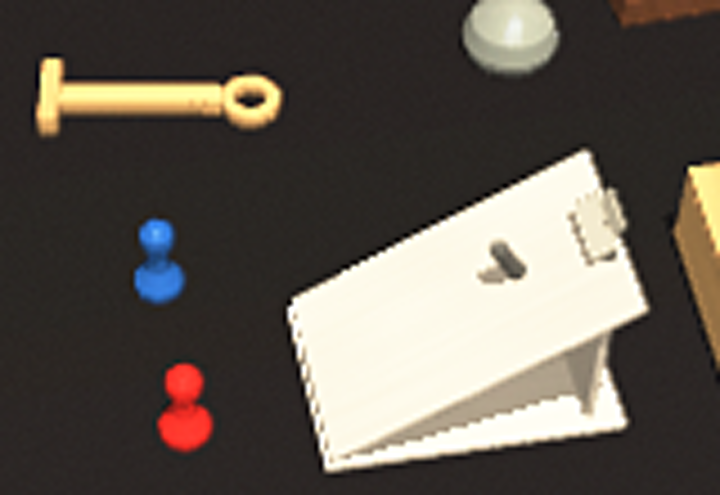

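```bash
cat > fit.py <<'E'
from h import *
from scipy.optimize import least_squares
def face(p):
    Rm=R.from_euler('z',p[3]).as_matrix()@R.from_euler('y',-np.pi/6).as_matrix(); return Rm,np.array(p[:3])
E
python3 - <<'E'
from fit import *
S=lambda x,y:('scene0',255+x/4,175+y/4); D=lambda x,y:('side0',270+x/4.5,140+y/4.5)
obs=[((-.17,-.075,0),S(112,157)),((-.17,.075,0),S(313,178)),((.075,.075,0),S(287,333)),((.075,-.075,0),S(40,315)),((0,0,0.0),S(180,265)),((0,0,.04),S(181,211)),
((-.17,.075,0),D(290,303)),((-.17,-.075,0),D(328,465)),((.075,-.075,0),D(648,308)),((.075,.075,0),D(587,152)),((0,0,0),D(517,272)),((0,0,.04),D(496,245))]
def res(p):
    Rm,t=face(p); return np.concatenate([proj(o[0],Rm@np.array(m)+t)-o[1:] for m,o in obs])
r=least_squares(res,[.6,-.1,.1,0],loss='soft_l1'); print('face',r.x.round(4)); print(res(r.x).reshape(-1,2).round(1).tolist())
# rake: (x,y,yaw) z=0
ro=[((.078,0,.012),S(606,220)),((.078,0,.012),D(250,100)),((-.093,-.035,.02),S(688,59)),((-.093,.035,.02),S(597,36)),((-.093,.035,.02),D(42,60)),((-.093,-.035,.0),D(37,131)),((-.077,-.035,.02),S(683,72))]
def rr(p,show=0):
    out=[]
    for m,o in ro:
        q=R.from_euler('z',p[2]).apply(m)+[p[0],p[1],0]; out.append(proj(o[0],q)-o[1:])
    return np.concatenate(out)
best=min((least_squares(rr,[.4,.2,y],loss='soft_l1') for y in (-.3,0,.3,3.14)),key=lambda r:r.cost)
print('rake',best.x.round(4)); print(rr(best.x).reshape(-1,2).round(1).tolist())
for nm,s,d in [('red',S(200,85),D(186,430)),('blue',S(376,100),D(160,285))]: print(nm,atz(*s,.012),atz(*d,.012))
print('bluehead',tri([S(380,50),D(156,236)]),'glass',atz('scene0',421,303,.0),atz('scene0',190,270,0.03))
E
```

```text
face [ 0.653  -0.0417  0.0978  0.0058]
[[-1.0, 1.2], [-1.4, 0.4], [-0.7, 0.9], [-0.4, -0.5], [-0.7, 1.3], [-0.2, 0.7], [-0.8, -1.2], [-0.1, -1.4], [-1.2, -0.6], [-1.6, -1.2], [-0.6, -0.1], [-1.2, -0.4]]
rake [ 0.4409  0.2679 -0.2025]
[[-0.2, 0.4], [-0.1, -1.8], [-21.8, -5.1], [22.9, 5.9], [0.2, -1.9], [0.1, -0.3], [-21.5, -4.8]]
red [ 0.42233387 -0.0595073   0.012     ] [ 0.41214679 -0.0747591   0.012     ]
blue [0.42125019 0.07818376 0.012     ] [0.41440962 0.06212426 0.012     ]
bluehead [0.41263155 0.07542044 0.05692568] glass [0.73661844 0.2855771  0.        ] [ 0.72746734 -0.32414621  0.03      ]
```

```bash
python3 - <<'E'
from fit import *
S=lambda x,y:('scene0',254.6+x/4,174.6+y/4); D=lambda x,y:('side0',269.6+x/4.5,139.6+y/4.5)
ro=[((.078,0,.012),S(606,220)),((.078,0,.012),D(250,100)),((-.093,.035,.02),S(688,59)),((-.093,-.035,.02),S(597,36)),((-.093,.035,.02),D(42,60)),((-.093,-.035,.0),D(37,131)),((-.077,.035,.02),S(683,72))]
def rr(p):
    return np.concatenate([proj(o[0],R.from_euler('z',p[2]).apply(m)+[p[0],p[1],0])-o[1:] for m,o in ro])
b=least_squares(rr,[.4,.2,0],loss='soft_l1')
print('rake',b.x.round(4)); print(rr(b.x).reshape(-1,2).round(1).tolist())
s=ctrl.observe();Rt=R.from_euler('xyz',s['tcp_rot']).as_matrix()
tgt=np.array([b.x[0],b.x[1],.30]); print('shift mm',Rt.T@(tgt-s['position'])*1000,'turn deg',-np.degrees(b.x[2]-s['tcp_rot'][2]))
E
```

```text
rake [ 0.4384  0.2654 -0.1968]
[[-0.5, 0.1], [-0.2, -0.9], [-0.5, -0.2], [0.3, 0.4], [-0.1, -0.9], [-0.1, 0.8], [0.1, 0.1]]
shift mm [ 497.99436836 -770.67642201  105.0094754 ] turn deg 28.798969681039143
```

>>> step_arm(
  series=[
    [1,[35,-23,0],7],
    [1,[69,-46,0],14],
    [1,[103,-69,0],21],
    [1,[137,-92,0],28],
    [1,[170,-115,0],28.8],
  ],
)

```text
time: 0.57
position: [0.324, -0.4569, 0.404]
tcp_rot: [-3.14, 0.001, -0.203]
wrist_force: [0.6, -0.4, 1.2]
grip_width: 0.999
```

>>> step_arm(
  series=[
    [1,[19,-36,0],0],
    [1,[38,-72,0],0],
    [1,[57,-108,0],0],
    [1,[75,-144,0],0],
    [1,[93,-179,0],0],
  ],
)

```text
time: 0.98
position: [0.4522, -0.2984, 0.4041]
tcp_rot: [-3.14, 0.001, -0.203]
wrist_force: [0.9, -0.0, -0.5]
grip_width: 0.995
```

>>> step_arm(
  series=[
    [1,[-6,-40,0],0],
    [1,[-12,-80,0],0],
    [1,[-18,-120,0],0],
    [1,[-24,-160,0],0],
    [1,[-30,-200,0],0],
  ],
)

```text
time: 1.4
position: [0.4627, -0.0945, 0.4044]
tcp_rot: [-3.14, 0.001, -0.203]
wrist_force: [0.9, 0.4, -0.1]
grip_width: 1.0
```

>>> step_arm(
  series=[
    [1,[-8,-40,0],0],
    [1,[-16,-80,0],0],
    [1,[-24,-120,0],0],
    [1,[-32,-160,0],0],
    [1,[-40,-200,0],0],
  ],
)

```text
time: 1.82
position: [0.4633, 0.1113, 0.4048]
tcp_rot: [-3.14, 0.001, -0.203]
wrist_force: [0.6, -0.3, 0.3]
grip_width: 0.998
```

>>> step_arm(
  series=[
    [1,[-14,-37,10],0],
    [1,[-28,-73,30],0],
    [1,[-42,-110,50],0],
    [1,[-55,-146,70],0],
    [1,[-55,-146,100],0],
  ],
)

```text
time: 2.23
position: [0.4376, 0.2728, 0.3064]
tcp_rot: [-3.132, -0.002, -0.196]
wrist_force: [0.1, 1.0, -0.4]
grip_width: 1.001
```

```bash
python3 - <<'E'
from h import *
f=grab('wrist','wrist1'); s=ctrl.observe(); print(s['position'],s['tcp_rot'])
im=f['color']
# overlay predicted rake points
for m in [(.078,0,.012),(-.093,.035,.02),(-.093,-.035,.02),(-.077,.01,.016),(.05,.01,.016),(.05,-.01,.016),(0,0,.016)]:
    q=R.from_euler('z',-.1968).apply(m)+[.4384,.2654,0]; p=proj('wrist1',q); print(m,p.round(1)); cv2.circle(im,tuple(int(x) for x in p.round()),2,(0,0,255),-1)
cv2.imwrite('pics/w1.png',im)
E
```

```text
[0.43565417 0.26948417 0.29927506] [-3.14129656  0.00635837 -0.19609361]
(0.078, 0, 0.012) [333.3 107.7]
(-0.093, 0.035, 0.02) [296.7 284.1]
(-0.093, -0.035, 0.02) [365.7 284.2]
(-0.077, 0.01, 0.016) [321.5 268.9]
(0.05, 0.01, 0.016) [321.7 139.5]
(0.05, -0.01, 0.016) [344.6 139.7]
(0, 0, 0.016) [332.6 194.6]
```

View pics/w1.png

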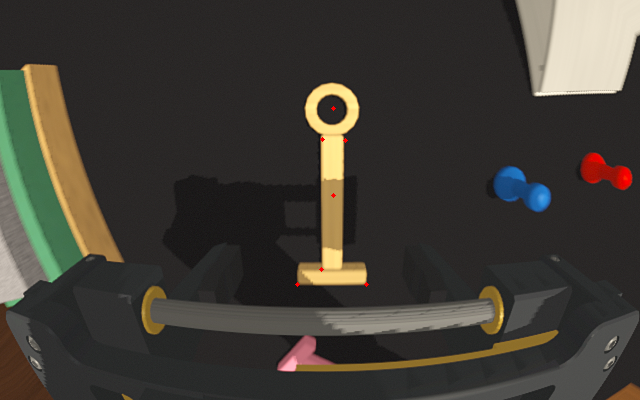

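The wrist view shows the bamboo rake (hole 332,109; head 332,273). The predicted points land within about 1 px, so I descend.

>>> step_arm(
  series=[
    [1,[3,3,30],0],
    [1,[3,3,60],0],
    [1,[3,3,90],0],
    [1,[3,3,105],0],
    [1,[3,3,105],0],
  ],
)

```text
time: 2.7
position: [0.4363, 0.2646, 0.1915]
tcp_rot: [3.137, 0.01, -0.197]
wrist_force: [0.3, -0.2, -0.4]
grip_width: 1.001
```

>>> step_arm(
  series=[
    [1,[0,0,0],0],
    [1,[0,0,0],0],
  ],
)

```text
time: 2.87
position: [0.4367, 0.2642, 0.1923]
tcp_rot: [3.137, 0.01, -0.197]
wrist_force: [0.4, 0.5, 0.0]
grip_width: 1.002
```

>>> step_arm(
  series=[
    [1,[1,0,10],0],
    [1,[1,0,20],0],
    [1,[1,0,20],0],
  ],
)

```text
time: 3.12
position: [0.4372, 0.2635, 0.1713]
tcp_rot: [3.136, 0.011, -0.198]
wrist_force: [0.6, 0.2, 0.6]
grip_width: 1.001
```

>>> step_arm(
  series=[
    [0.1,[0,0,0],0],
    [0.1,[0,0,0],0],
    [0.1,[0,0,0],0],
    [0.1,[0,0,0],0],
    [0.1,[0,0,0],0],
  ],
  grip_force=12,
)

```text
time: 3.53
position: [0.4373, 0.2636, 0.1715]
tcp_rot: [3.136, 0.01, -0.198]
wrist_force: [-0.2, 0.2, 0.9]
grip_width: 0.644
```

>>> step_arm(
  series=[
    [0.1,[0,0,0],0],
    [0.1,[0,0,0],0],
    [0.1,[0,0,0],0],
    [0.1,[0,0,0],0],
    [0.1,[0,0,0],0],
  ],
)

```text
time: 3.95
position: [0.4373, 0.2637, 0.1715]
tcp_rot: [3.136, 0.01, -0.198]
wrist_force: [1.0, 0.0, 0.3]
grip_width: 0.268
```

>>> step_arm(
  series=[
    [0,[0,0,0],0],
    [0,[0,0,0],0],
    [0,[0,0,0],0],
    [0,[0,0,0],0],
    [0,[0,0,0],0],
  ],
)

```text
time: 4.37
position: [0.4373, 0.2637, 0.1716]
tcp_rot: [3.136, 0.01, -0.198]
wrist_force: [0.3, 1.4, 0.4]
grip_width: 0.224
```

>>> step_arm(
  series=[
    [0,[0,0,-15],0],
    [0,[0,0,-35],0],
    [0,[0,0,-65],0],
    [0,[0,0,-100],0],
    [0,[0,0,-140],0],
  ],
)

```text
time: 4.78
position: [0.4382, 0.2636, 0.3119]
tcp_rot: [3.134, 0.013, -0.197]
wrist_force: [0.9, 0.5, -1.1]
grip_width: 0.224
```

>>> step_arm(
  series=[
    [0,[0,0,-20],0],
    [0,[0,0,-30],0],
    [0,[0,0,-30],0],
  ],
)

```text
time: 5.03
position: [0.4391, 0.2639, 0.3437]
tcp_rot: [3.137, 0.01, -0.198]
wrist_force: [0.5, 0.0, -1.3]
grip_width: 0.226
```

```bash
python3 - <<'E'
from h import *
f=grab('wrist','wrist2'); grab('scene','scene2'); grab('side','side2');s=ctrl.observe(); print(s['position'],s['tcp_rot'],s['wrist_force'])
a=cv2.resize(f['color'][60:300,200:640],None,fx=1.2,fy=1.2)
b=cv2.imread('pics/side2.png')[60:240,230:430]; c=cv2.imread('pics/scene2.png')[110:290,250:450]
b=cv2.resize(b,(400,360));c=cv2.resize(c,(400,360))
cv2.imwrite('pics/m2.png',np.hstack([b,c])); 
E
```

```text
[0.43800613 0.26319343 0.3401501 ] [ 3.13215838  0.01475687 -0.19745694] [ 0.35207766 -0.30959202 -0.88184442]
```

View pics/wrist2.png

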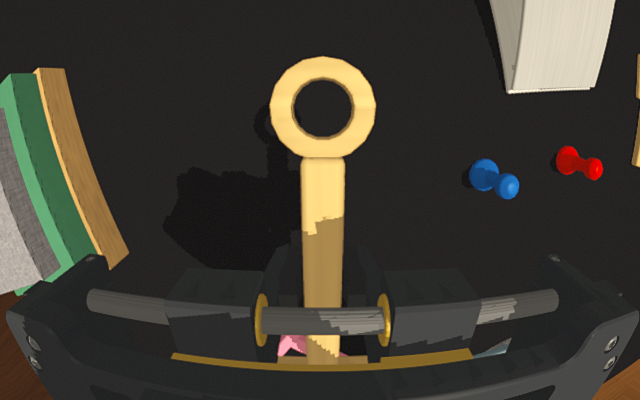

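```bash
python3 - <<'E'
from h import *
s=ctrl.observe();Rt=R.from_euler('xyz',s['tcp_rot']).as_matrix()
for z in (.17,.1805,.19):
    q=atz('wrist2',323,108,z); print(z,(Rt.T@(q-s['position'])*1000).round(1))
E
```

```text
0.17 [ 80.9  -0.9 169. ]
0.1805 [ 80.8  -0.9 158.5]
0.19 [ 80.8  -0.9 149. ]
```

>>> step_arm(
  series=[
    [0,[17,31,-3],-3],
    [0,[36,67,-6],-6],
    [0,[55,103,-6],-9],
    [0,[74,138,-6],-11.7],
    [0,[93,172,-6],-11.7],
  ],
)

```text
time: 5.6
position: [0.4951, 0.0742, 0.3444]
tcp_rot: [3.135, 0.02, 0.01]
wrist_force: [0.8, 0.1, -1.0]
grip_width: 0.222
```

>>> step_arm(
  series=[
    [0,[11,38,0],0],
    [0,[22,76,0],0],
    [0,[33,112,0],0],
    [0,[33,115,0],0],
    [0,[33,115,0],0],
  ],
)

```text
time: 6.02
position: [0.5289, -0.0434, 0.3424]
tcp_rot: [3.134, 0.023, 0.004]
wrist_force: [-0.2, 0.4, -1.0]
grip_width: 0.219
```

```bash
python3 - <<'E'
from h import *
f=grab('wrist','wrist3'); grab('scene','scene3'); grab('side','side3');s=ctrl.observe(); print(s['position'],s['tcp_rot'],s['wrist_force'])
a=cv2.resize(f['color'][40:200,220:420],(800,640))[:300]
b=cv2.imread('pics/side3.png')[120:240,300:420]; c=cv2.imread('pics/scene3.png')[150:270,240:360]
a=f['color'][20:220,220:420]
m=np.hstack([cv2.resize(x,(400,400),interpolation=cv2.INTER_CUBIC) for x in (a,b)]);cv2.imwrite('pics/m3.png',m)
E
```

```text
[ 0.52866181 -0.03874778  0.34338302] [3.13597132 0.02221574 0.01192814] [ 0.07251189  0.4923524  -0.44504512]
```

View pics/m3.png

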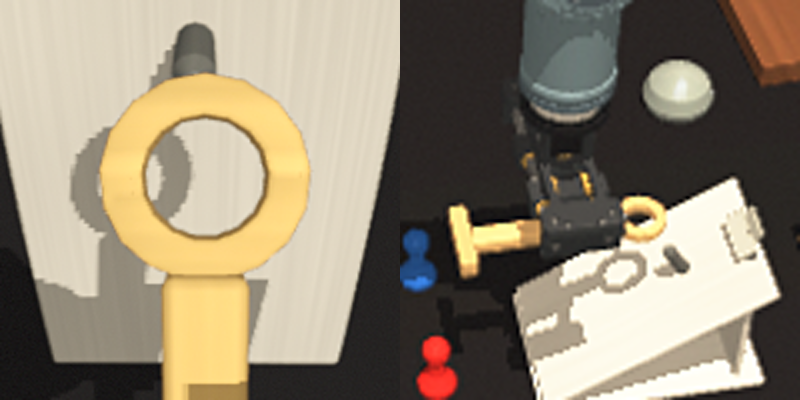

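```bash
python3 - <<'E'
from fit import *
Rm,t=face([.653,-.0417,.0978,.0058])
for z in (0,.034,.04): 
    p=proj('wrist3',Rm@[0,0,z]+t); print(z,p.round(1),'crop',((p-[220,20])*2).round(1))
for c in [(-.17,.075,0),(-.17,-.075,0)]:
    p=proj('wrist3',Rm@c+t); print(c,((p-[220,20])*2).round(1))
s=ctrl.observe();Rt=R.from_euler('xyz',s['tcp_rot']).as_matrix()
for z in (.183,.178): print('eye tool',Rt.T@(atz('wrist3',220+206/2,20+177/2,z)-s['position'])*1000, atz('wrist3',323,108.5,z))
c=load=-np.load('pics/wrist3.npz')['T'][:3,:3].T@np.load('pics/wrist3.npz')['T'][:3,3]; print(c)
E
```

```text
0 [317.5  38.6] crop [194.9  37.3]
0.034 [317.1  55.6] crop [194.2  71.2]
0.04 [317.   59.2] crop [194.   78.3]
(-0.17, 0.075, 0) [ 56.4 360.1]
(-0.17, -0.075, 0) [337.8 359.4]
eye tool [ 78.7500971    6.30303551 158.71076853] [ 0.60394821 -0.04504532  0.183     ]
eye tool [ 78.74746291   6.32247333 163.71224945] [ 0.60383505 -0.04509422  0.178     ]
[ 0.60707241 -0.04369506  0.32104797]
```

>>> step_arm(
  series=[
    [0,[0,0,0],0],
    [0,[0,0,0],0],
    [0,[0,0,0],0],
  ],
)

```text
time: 6.42
position: [0.5285, -0.0375, 0.3432]
tcp_rot: [3.136, 0.023, 0.014]
wrist_force: [0.9, 1.0, -0.1]
grip_width: 0.223
```

```bash
python3 - <<'E'
from fit import *
for i in range(3):
    s=ctrl.observe(); print(s['position'],s['tcp_rot'],np.abs(s['joint_velocities']).max().round(4),s['wrist_force'])
    f=grab('wrist','wrist4'); T=f['camera_from_world']; print('cam',-T[:3,:3].T@T[:3,3])
s=ctrl.observe();Rt=R.from_euler('xyz',s['tcp_rot']).as_matrix()
q=atz('wrist4',323,108.5,s['position'][2]-.160); print('eye top tool',Rt.T@(q-s['position'])*1000,q)
E
```

```text
[ 0.52846272 -0.03745955  0.34322166] [3.1363188  0.02265305 0.01417798] 0.0077 [ 0.91797592  0.95430779 -0.13168259]
cam [ 0.60669233 -0.03695721  0.32200826]
[ 0.52854968 -0.03781748  0.34337094] [3.13606608 0.02232417 0.01360667] 0.0083 [-0.03277479  0.11591788 -0.59821093]
cam [ 0.6067832  -0.03736788  0.3221443 ]
[ 0.52860437 -0.03813739  0.34343544] [3.13596616 0.0221534  0.01302335] 0.0064 [ 0.17472668  0.71847039 -0.70011407]
cam [ 0.60684243 -0.03770269  0.32222747]
eye top tool [ 78.74545425   0.51005529 158.31057353] [ 0.60390184 -0.03881637  0.18349299]
```

>>> step_arm(
  series=[
    [0,[3,4.6,0],0],
    [0,[10,4.6,15],0.3],
    [0,[17.3,4.6,29],0.3],
    [0,[17.3,4.6,29],0.3],
    [0,[17.3,4.6,29],0.3],
  ],
)

```text
time: 6.98
position: [0.5453, -0.0431, 0.3137]
tcp_rot: [3.136, 0.023, 0.007]
wrist_force: [0.5, -0.5, -0.6]
grip_width: 0.228
```

```bash
python3 - <<'E'
from fit import *
f=grab('wrist','wrist5'); s=ctrl.observe(); print(s['position'],s['tcp_rot'],s['wrist_force']); grab('side','side5')
Rm,t=face([.653,-.0417,.0978,.0058]); 
for z in (0,.04): print(proj('wrist5',Rm@[0,0,z]+t).round(1))
a=f['color'][20:220,220:420]; b=cv2.imread('pics/side5.png')[120:240,300:420]
cv2.imwrite('pics/m5.png',np.hstack([cv2.resize(x,(400,400),interpolation=cv2.INTER_CUBIC) for x in (a,b)]))
E
```

```text
[ 0.54533987 -0.0430633   0.31435165] [3.13582383 0.02239163 0.00728833] [-0.80252928  1.20147871 -0.73032772]
[318.5  54.8]
[318.  83.]
```

View pics/m5.png

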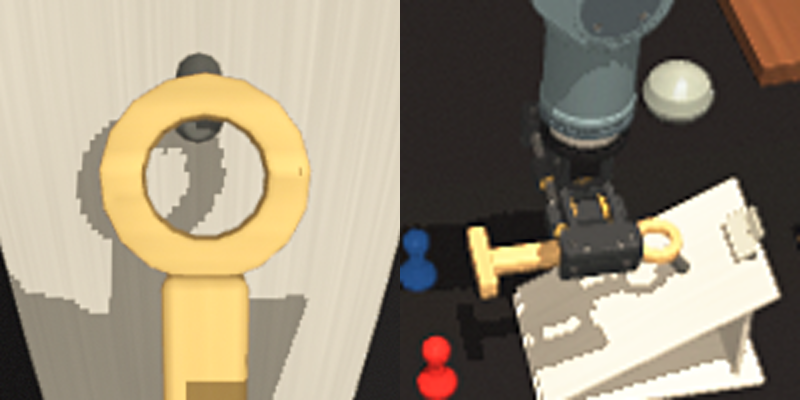

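>>> step_arm(
  series=[
    [0,[5.7,0,9.5],0],
    [0,[11.4,0,19],0],
    [0,[17.1,0,28.4],0],
    [0,[17.1,0,28.4],0],
    [0,[17.1,0,28.4],0],
  ],
)

```text
time: 7.5
position: [0.5624, -0.043, 0.2853]
tcp_rot: [3.136, 0.021, 0.007]
wrist_force: [2.2, 0.6, -0.5]
grip_width: 0.228
```

```bash
python3 - <<'E'
from fit import *
f=grab('wrist','wrist6'); s=ctrl.observe(); print(s['position'],s['tcp_rot'],s['wrist_force']); grab('side','side6')
a=f['color'][20:220,220:420]; b=cv2.imread('pics/side6.png')[120:240,300:420]
cv2.imwrite('pics/m6.png',np.hstack([cv2.resize(x,(400,400),interpolation=cv2.INTER_CUBIC) for x in (a,b)]))
E
```

```text
[ 0.56223574 -0.04295458  0.28573742] [3.13593742 0.02139859 0.00749033] [ 1.4914168  -0.29837773  0.08374051]
```

View pics/m6.png

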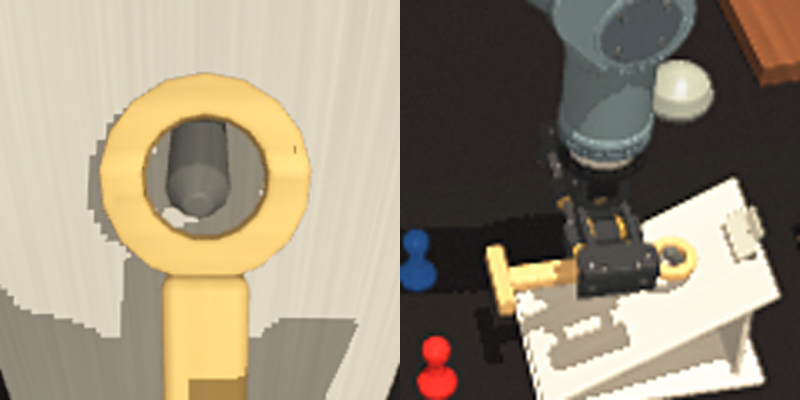

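>>> step_arm(
  series=[
    [0,[2.5,0,3.5],0],
    [0,[4.5,0,7],0],
    [0,[5.5,0,12],0],
    [0,[6,0,17],0],
    [0,[6.5,0,20],0],
  ],
  grip_force=8,
)

```text
time: 8.02
position: [0.5677, -0.0431, 0.2649]
tcp_rot: [3.136, 0.023, 0.007]
wrist_force: [-0.5, 0.3, 0.1]
grip_width: 0.226
```

>>> step_arm(
  series=[
    [0,[0.5,0,4],0],
    [0,[1.5,0,8],0],
    [0,[2.5,0,12],0],
    [0,[3.8,0,16],0],
    [0,[5,0,19.5],0],
  ],
)

```text
time: 8.43
position: [0.5723, -0.0432, 0.2448]
tcp_rot: [3.136, 0.023, 0.007]
wrist_force: [-0.3, 0.4, -0.2]
grip_width: 0.224
```

```bash
python3 - <<'E'
from fit import *
f=grab('wrist','wrist7'); s=ctrl.observe(); print(s['position'],s['tcp_rot'],s['wrist_force'],s['grip_width']); grab('side','side7')
a=f['color'][20:220,220:420]; b=cv2.imread('pics/side7.png')[130:250,290:410]
cv2.imwrite('pics/m7.png',np.hstack([cv2.resize(x,(400,400),interpolation=cv2.INTER_CUBIC) for x in (a,b)]))
E
```

```text
[ 0.57235016 -0.04315695  0.24426681] [3.13595663 0.02346678 0.00741986] [ 0.11918065 -0.58934404 -0.67638277] 0.2246854928927163
```

View pics/m7.png

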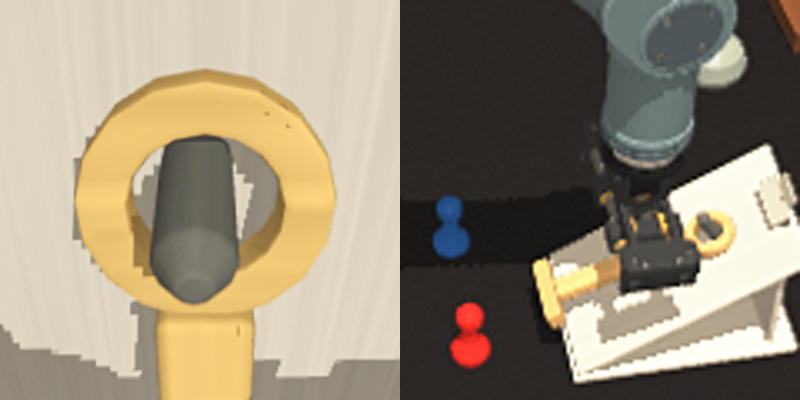

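The rake pivots in the grip as planned, with the peg through the eye. I continue down.

>>> step_arm(
  series=[
    [0,[1.5,0,3.5],0],
    [0,[3,0,7],0],
    [0,[4.6,0,10],0],
    [0,[5.6,0,12],0],
    [0,[5.6,0,12],0],
  ],
)

```text
time: 8.95
position: [0.5777, -0.0432, 0.2321]
tcp_rot: [3.136, 0.024, 0.008]
wrist_force: [-0.8, -0.6, -1.1]
grip_width: 0.224
```

Next, 3 mm more, slowly, watching the force.

>>> step_arm(
  series=[
    [0,[0.6,0,1],0],
    [0,[1.2,0,2],0],
    [0,[1.8,0,3],0],
    [0,[1.8,0,3],0],
  ],
)

```text
time: 9.28
position: [0.5795, -0.0431, 0.2293]
tcp_rot: [3.136, 0.024, 0.007]
wrist_force: [-2.6, 0.5, 2.9]
grip_width: 0.226
```

```bash
python3 - <<'E'
from fit import *
f=grab('wrist','wrist8'); s=ctrl.observe(); print(s['position'],s['tcp_rot'],s['wrist_force'],s['grip_width']); grab('side','side8');grab('scene','scene8')
Rm,t=face([.653,-.0425,.0978,.0058]); print('grasp in face',(Rm.T@(s['position']+R.from_euler('xyz',s['tcp_rot']).apply([0,0,.161])-t)*1000).round(1))
a=f['color'][20:220,220:420]; b=cv2.imread('pics/side8.png')[150:250,310:410]
m=np.hstack([cv2.resize(x,(400,400),interpolation=cv2.INTER_CUBIC) for x in (a,b)])
cv2.imwrite('pics/m8.png',m)
# predicted flat pose overlay
for z in (0,.012):
  for x in (-.024,.024,-.163): print(z,x,proj('side8',Rm@[x,0,z]+t).round(1),proj('wrist8',Rm@[x,0,z]+t).round(1))
for y in(-.035,.035): print('head',y,(4*(proj('side8',Rm@[-.171,y,.02]+t)-[310,150])).round(0))
E
```

```text
[ 0.57942843 -0.04313232  0.2292751 ] [3.13586605 0.02398576 0.00749486] [-1.13145348  0.87100488  3.31759511] 0.22265687423813885
grasp in face [-81.8  -1.1  13.2]
0 -0.024 [377.6 203.9] [318.7 164.8]
0 0.024 [391.1 197.2] [318.5  50.8]
0 -0.163 [339.9 222.8] [319.4 302.7]
0.012 -0.024 [376.  202.1] [318.6 186.2]
0.012 0.024 [389.6 195.2] [318.2  65.6]
0.012 -0.163 [338.2 221.1] [319.4 317.2]
head -0.035 [108. 318.]
head 0.035 [ 91. 251.]
```

View pics/m8.png

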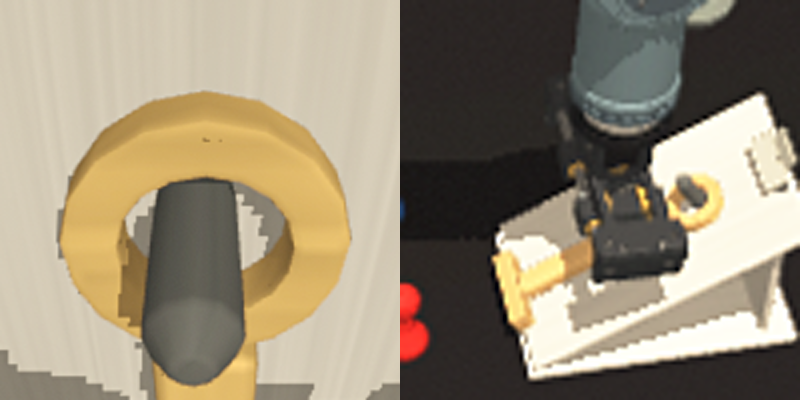

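>>> step_arm(
  series=[
    [0,[0.3,0,0.8],0],
    [0,[0.3,0,0.8],0],
    [0,[0.3,0,0.8],0],
    [0,[0.3,0,0.8],0],
  ],
)

```text
time: 9.77
position: [0.5796, -0.0431, 0.229]
tcp_rot: [3.136, 0.024, 0.008]
wrist_force: [-3.2, 0.7, 6.8]
grip_width: 0.224
```

Seated: the reaction (-3.2, 6.8) lies along the face normal. I release now.

>>> step_arm(
  series=[
    [0.3,[0,0,0],0],
    [0.45,[0,0,0],0],
    [0.6,[0,0,0],0],
    [0.7,[0,0,0],0],
    [0.7,[0,0,0],0],
  ],
)

```text
time: 10.18
position: [0.5797, -0.0431, 0.2289]
tcp_rot: [3.136, 0.024, 0.007]
wrist_force: [-0.3, -0.6, 0.3]
grip_width: 0.579
```

>>> step_arm(
  series=[
    [0.7,[0,0,0],0],
    [0.7,[0,0,0],0],
    [0.7,[0,0,-1],0],
    [0.7,[0,0,-2],0],
    [0.7,[0,0,-4],0],
  ],
)

```text
time: 10.6
position: [0.5797, -0.0431, 0.2329]
tcp_rot: [3.136, 0.024, 0.007]
wrist_force: [-0.2, -0.4, -0.1]
grip_width: 0.701
```

>>> step_arm(
  series=[
    [0.7,[0,0,-15],0],
    [0.7,[-2,0,-35],0],
    [0.7,[-8,0,-70],0],
    [0.7,[-20,0,-105],0],
    [0.7,[-35,0,-140],0],
  ],
)

```text
time: 11.02
position: [0.548, -0.0424, 0.3752]
tcp_rot: [3.136, 0.024, 0.008]
wrist_force: [0.0, -0.0, 0.3]
grip_width: 0.697
```

>>> step_arm(
  series=[
    [0.7,[0,-40,0],0],
    [0.7,[0,-80,0],0],
    [0.7,[0,-120,0],0],
    [0.7,[0,-120,0],0],
    [0.7,[0,-120,0],0],
  ],
)

```text
time: 11.43
position: [0.5466, 0.0805, 0.3749]
tcp_rot: [3.137, 0.024, 0.013]
wrist_force: [-1.1, -0.6, -1.0]
grip_width: 0.698
```

```bash
python3 - <<'E'
from fit import *
grab('side','side9');grab('scene','scene9'); s=ctrl.observe(); print(s['position'],s['wrist_force'],np.abs(s['joint_velocities']).max())
b=cv2.imread('pics/side9.png')[150:250,310:410]; c=cv2.imread('pics/scene9.png')[190:290,255:355]
cv2.imwrite('pics/m9.png',np.hstack([cv2.resize(x,(400,400),interpolation=cv2.INTER_CUBIC) for x in (b,c)]))
Rm,t=face([.653,-.0425,.0978,.0058])
for n,o in(('side9',(310,150)),('scene9',(255,190))):
  for ex in (0,-.007): print(n,ex,[(4*(proj(n,Rm@np.array(q)+t+Rm@[ex,0,0])-o)).round(0).tolist() for q in [(.024,0,.012),(-.024,0,.012),(-.171,.035,.02),(-.171,-.035,.02)]])
# bystander shifts: image difference outside stand/arm
for n in('side','scene'):
  d=cv2.absdiff(cv2.imread(f'pics/{n}0.png'),cv2.imread(f'pics/{n}9.png')).max(2)
  for k,(u,v) in dict(side=dict(red=(311,231),blue=(305,198),paddle=(342,288),cup=(432,282),glass=(383,147)),scene=dict(red=(305,190),blue=(349,194),paddle=(235,205),cup=(188,265),glass=(421,301)))[n].items(): print(n,k,int((d[v-12:v+12,u-12:u+12]>60).sum()))
E
```

```text
[0.54704708 0.07674446 0.37447056] [ 0.38991688 -1.25064352  0.2257574 ] 0.0216031714152239
side9 0 [[318.0, 181.0], [264.0, 208.0], [91.0, 251.0], [108.0, 318.0]]
side9 -0.007 [[310.0, 185.0], [256.0, 212.0], [84.0, 255.0], [101.0, 322.0]]
scene9 0 [[172.0, 210.0], [182.0, 178.0], [255.0, 89.0], [161.0, 81.0]]
scene9 -0.007 [[173.0, 205.0], [183.0, 173.0], [256.0, 86.0], [163.0, 78.0]]
side red 0
side blue 0
side paddle 0
side cup 0
side glass 0
scene red 0
scene blue 0
scene paddle 0
scene cup 0
scene glass 0
```

View pics/m9.png

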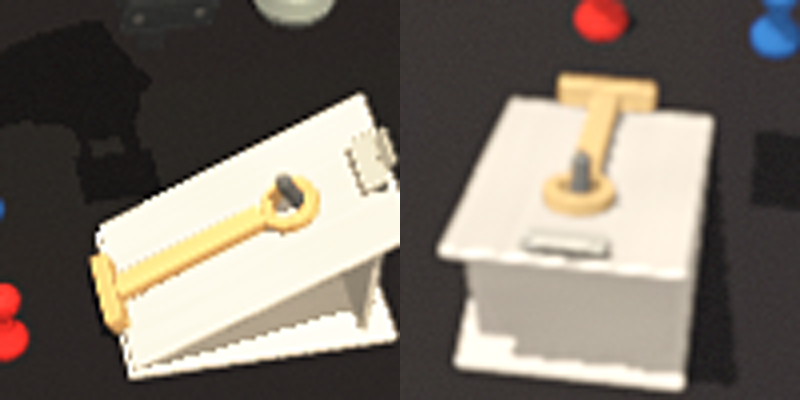

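The rake hangs on the peg, flat and head down. In the side crop the head corners are at about (95,253) and (118,325), close to the flat prediction. The bystander patches are unchanged. I let it settle, check that it is at rest and hand in.

>>> step_arm(
  series=[
    [0.7,[0,0,0],0],
    [0.7,[0,0,0],0],
    [0.7,[0,0,0],0],
    [0.7,[0,0,0],0],
    [0.7,[0,0,0],0],
  ],
)

```text
time: 11.95
position: [0.5471, 0.0763, 0.3745]
tcp_rot: [3.135, 0.024, 0.006]
wrist_force: [0.3, 0.6, 0.7]
grip_width: 0.698
```

```bash
python3 - <<'E'
from h import *
f=grab('side','side10'); d=cv2.absdiff(f['color'],cv2.imread('pics/side9.png')).max(2)[170:250,325:410]; print((d>60).sum())
print(workorder.sign_off())
E
```

```text
0
the job is handed in; nothing more can be done
None
```

The bamboo rake is hanging by its eye on the peg, head down the slope, and the job was handed in at about 12 s of the 42 s allowed. `sign_off` reported no verdict.

**What I did:** I gripped the handle near its balance point and guided the eye along the peg with the rake level. The moves cannot tilt the tool, so I pressed the eye's edge on the face and let the rake pivot in the grip until it lay flat. I held it there for several tenths of a second. The reaction of about 7 N lay along the face normal, which agrees with it being seated. Then I opened the gripper and backed off.

**Last checks:**
- **Position:** In the last pictures the peg is through the eye and the rake lies on the face. By eye, the head corners are within about 3 px of where they would be for a flat rake.
- **At rest:** Two side pictures about half a second apart show no change on the stand.
- **Bystanders:** The picture patches around the paddle, pawns, paperweight and dice cup match the start in both cameras.
- **Robot:** It is clear of everything, with the wrist force near zero.

**Small disagreements:** My fit put the foot of the peg about 2 mm lower than stated (97.8 against 100 mm). The wrist camera showed the peg about 1 mm off my first sideways estimate. Both are about the size of the camera calibration error, and no check failed.

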